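# Release the latched key of the pipe roller's key station

### The arm

A 6-joint arm with a two-finger parallel gripper is mounted at the origin on the work surface. World frame = base frame: x ahead of the robot, y to its left, z up, the work surface at z = 0. Lengths are in m, angles in rad, forces in N, time in s.
With the tool pointing down it reaches from about 0.4 to 0.825 m from the base axis. Payload 7 kg.
Tool frame: the origin (TCP) lies between the finger pads; the fingertips stand 8 mm ahead of it and the grasp point (between the pads) lies 11 mm behind it (arm.finger_overhang is the distance from the TCP to the fingertips, in m); z points along the fingers, y is the line along which they close (so a half turn about z gives the same grasp; the last joint's range is limited). The gripper opens to 88 mm and grips with 3 to 60 N. Pads are 19 mm wide; open, the fingers measure 130 mm over their backs; the gripper's body (78 mm by 193 mm) begins 47 mm behind the grasp point.
Start: joints at [1.6, 0.359, 0.012, 0, -1.224, -0.288], TCP at [0.173, 0.652, 0.235] pointing down, gripper open.
Joint ranges: [-3.07, 3.07], [-1.43, 2.12], [-1.02, 1.25], [-3.03, 1.67], [-3.05, -0], [-3.03, 3.03]. Speed limits (rad/s): [2.39, 2.39, 3.01, 3.14, 3.14, 3.14].

### API

Orientations are given as [roll, pitch, yaw] about the fixed x, y, z axes, in that order (R = Rz(yaw) Ry(pitch) Rx(roll)).
In Python, from station import arm gives the robot as it stands.
- The arm moves only by the tool move_arm, never from a script. Its argument "rows" is text: rows parted by semicolons, each of 7 numbers parted by spaces: the turn, a rotation vector about the tool's x, y, z in degrees, then the shift along the tool's x, y, z in m, then the finger opening in m, from 0 to 0.0876. A call has 1 to 8 rows; each row shifts and turns the commanded pose from where the row before left it, along the tool's axes as they then stand; what a row does not reach is not made up. A row lasts 1/8 s, in which the tool goes at most 62.5 mm and 10.7 degrees, less where a joint would pass 70% of its speed; a pose out of reach is approached as far as the arm can. A call is refused whole if a number of a shift passes 0.0625 or a number of a turn 10.7, either way. A call with a gripper value outside its range is refused whole. The fingers move at their own pace and stop on an object; "squeeze" is the grip in N (left out, the last holds). Time passes only in rows, so rows that do not move let the fingers close. It gives the time, the measured TCP pose, the force, the opening and the grip force at its end, in the units of the state.
- arm.get_state(): the state, without advancing time (a new reading comes with each control period).
- arm.grab_frame(name): name is "side" or "top" or "wrist"; returns (picture, depth): 400x640x3 uint8, blue, green, red; 400x640 float32, m along the optical axis (not along the pixel's ray), 0 where there is no reading.
- arm.camera_model(name): a dict with "mtx" (3x3 intrinsics, pixels), "k1" (the pictures are not rectified: a ray, as slopes to the right and down, at radius r is drawn at 1 + k1 r^2 times it, then the intrinsics apply), "camera_from_world" (4x4, takes a point from world to camera coordinates); the wrist camera has in their place "mount" (4x4, takes a point from camera to tool coordinates, whose origin is the TCP and whose axes are the flange's). Camera axes: x right, y down, z forward; pixel columns grow to the right and rows downward; lengths in m; the calibration is good to about 2 mm. A picture is of the moment at which its call begins: read the wrist's pose just before it. camera_model takes no time and is no camera call.
- arm.job_done(): hands the job in; it is judged then, once.
The state is a dict: "t": time; "q": joint angles; "qd": joint speeds; "joint_efforts": joint torques, N m; "eef_pos": TCP position; "ee_rot": TCP orientation; "force": force on the tool from outside, world axes, zero at the start; "moment": the same for the moment, N m; "width": finger opening in m; "gripper_force": force on a finger pad.
Only numpy, scipy, OpenCV 4.12 (cv2) and the standard library are available. Lean on these libraries where they do the work, as an engineer would, in place of code of your own. Each camera call takes 0.05 s, during which the arm holds its last target. There are 200 camera calls.

### The job

One of the four identical white keys on the green key station is already latched down. With a fingertip tap each key lightly in turn, starting at the amber lamp's end and working along the row, so lightly that none of the others is pushed in and the latched one is not set free; then press the latched key all the way in and let it spring out, so that all four keys stand out. Grasp nothing, and leave the red stop button and the things lying about alone.

Things in the scene. Friction and masses are not known exactly. Their poses are not given: they have to be found in the camera images.
- panel: green key station fixed to the bench: a box 190 mm (its x) by 400 mm (its y) by 55 mm high, origin at the centre of its underside. The key row runs along its y axis, 40 mm to the -x (robot) side of its centre line. A ledge 12 mm high runs along its rear edge.
- lamp: amber dome lamp at one end of the key row (either end), 42 mm across, 24 mm tall, fixed; origin at the centre of its underside, on the station's top. The keys stand 62, 124, 186 and 248 mm from it along the row.
- stop: red mushroom stop button at the other end of the row, 36 mm across, 24 mm tall, 62 mm past the last key; it does not move and is to be left alone; origin at the centre of its underside, on the station's top
- unit1: one of the four identical key units (number says nothing of its place in the row): a black bezel 46 mm square and 3 mm high round the key; the touch of a finger on its key counts as a touch of the unit. Origin on the station's top (55 mm above the bench), at the centre of the key.
- key1_top (a point): centre of the top face of unit 1's white square key cap, 34 by 34 mm; 16 mm above the station's top when the key is out, 12 mm when it is latched; it moves with the key
- key1 (a joint): how far unit 1's key is pushed in, m: 0 out, about 0.004 latched, 0.008 all the way in. It has a spring: it starts to move at about 2.5 N and meets its hard stop, all the way in, at about 5 N. A latched key pushed all the way in against the stop (4 mm more) and let go springs out. An out key only springs back when let go.
- unit2: one of the four identical key units (number says nothing of its place in the row): a black bezel 46 mm square and 3 mm high round the key; the touch of a finger on its key counts as a touch of the unit. Origin on the station's top (55 mm above the bench), at the centre of the key.
- key2_top (a point): centre of the top face of unit 2's white square key cap, 34 by 34 mm; 16 mm above the station's top when the key is out, 12 mm when it is latched; it moves with the key
- key2 (a joint): how far unit 2's key is pushed in, m: 0 out, about 0.004 latched, 0.008 all the way in. It has a spring: it starts to move at about 2.5 N and meets its hard stop, all the way in, at about 5 N. A latched key pushed all the way in against the stop (4 mm more) and let go springs out. An out key only springs back when let go.
- unit3: one of the four identical key units (number says nothing of its place in the row): a black bezel 46 mm square and 3 mm high round the key; the touch of a finger on its key counts as a touch of the unit. Origin on the station's top (55 mm above the bench), at the centre of the key.
- key3_top (a point): centre of the top face of unit 3's white square key cap, 34 by 34 mm; 16 mm above the station's top when the key is out, 12 mm when it is latched; it moves with the key
- key3 (a joint): how far unit 3's key is pushed in, m: 0 out, about 0.004 latched, 0.008 all the way in. It has a spring: it starts to move at about 2.5 N and meets its hard stop, all the way in, at about 5 N. A latched key pushed all the way in against the stop (4 mm more) and let go springs out. An out key only springs back when let go.
- unit4: one of the four identical key units (number says nothing of its place in the row): a black bezel 46 mm square and 3 mm high round the key; the touch of a finger on its key counts as a touch of the unit. Origin on the station's top (55 mm above the bench), at the centre of the key.
- key4_top (a point): centre of the top face of unit 4's white square key cap, 34 by 34 mm; 16 mm above the station's top when the key is out, 12 mm when it is latched; it moves with the key
- key4 (a joint): how far unit 4's key is pushed in, m: 0 out, about 0.004 latched, 0.008 all the way in. It has a spring: it starts to move at about 2.5 N and meets its hard stop, all the way in, at about 5 N. A latched key pushed all the way in against the stop (4 mm more) and let go springs out. An out key only springs back when let go.
- coupling: loose bystander, to be left where it is: steel pipe coupling, 42 mm across and 30 mm tall, standing on the rear of the station
- flap_disc: loose bystander, to be left where it is: small brick-red flap disc, 56 mm across and 12 mm thick, lying on the rear of the station
- disc_a: loose bystander, to be left where it is: dark grinding disc, 125 mm across and 7 mm thick, lying on the bench
- disc_b: loose bystander, to be left where it is: brick-red grinding disc, 115 mm across and 7 mm thick, lying on the bench
- pipe_end: loose bystander, to be left where it is: steel pipe offcut, 90 mm across and 110 mm tall, standing on the bench
- cup: loose bystander, to be left where it is: white plastic cup, 72 mm across and 85 mm tall, standing on the bench
- wrench: loose bystander, to be left where it is: steel wrench lying on the bench

How it is judged:
On the way, in this order (a step that is already met when the one before it is completed fails the run):
1. a finger has tapped the key next to the lamp (((contact force between the fingers and unit1 above 0.4 N and horizontal distance between key1_top and lamp between 0.031 and 0.093 m) or (contact force between the fingers and unit2 above 0.4 N and horizontal distance between key2_top and lamp between 0.031 and 0.093 m) or (contact force between the fingers and unit3 above 0.4 N and horizontal distance between key3_top and lamp between 0.031 and 0.093 m) or (contact force between the fingers and unit4 above 0.4 N and horizontal distance between key4_top and lamp between 0.031 and 0.093 m))).
2. a finger has tapped the key second from the lamp (((contact force between the fingers and unit1 above 0.4 N and horizontal distance between key1_top and lamp between 0.093 and 0.155 m) or (contact force between the fingers and unit2 above 0.4 N and horizontal distance between key2_top and lamp between 0.093 and 0.155 m) or (contact force between the fingers and unit3 above 0.4 N and horizontal distance between key3_top and lamp between 0.093 and 0.155 m) or (contact force between the fingers and unit4 above 0.4 N and horizontal distance between key4_top and lamp between 0.093 and 0.155 m))).
3. a finger has tapped the key third from the lamp (((contact force between the fingers and unit1 above 0.4 N and horizontal distance between key1_top and lamp between 0.155 and 0.217 m) or (contact force between the fingers and unit2 above 0.4 N and horizontal distance between key2_top and lamp between 0.155 and 0.217 m) or (contact force between the fingers and unit3 above 0.4 N and horizontal distance between key3_top and lamp between 0.155 and 0.217 m) or (contact force between the fingers and unit4 above 0.4 N and horizontal distance between key4_top and lamp between 0.155 and 0.217 m))).
4. a finger has tapped the key farthest from the lamp (((contact force between the fingers and unit1 above 0.4 N and horizontal distance between key1_top and lamp between 0.217 and 0.279 m) or (contact force between the fingers and unit2 above 0.4 N and horizontal distance between key2_top and lamp between 0.217 and 0.279 m) or (contact force between the fingers and unit3 above 0.4 N and horizontal distance between key3_top and lamp between 0.217 and 0.279 m) or (contact force between the fingers and unit4 above 0.4 N and horizontal distance between key4_top and lamp between 0.217 and 0.279 m))).
5. the latched key, still latched until all four had been tapped, is free: all four keys stand out (value of joint each of key1, key2, key3, key4 below 0.001 m), for 0.2 s.
At the end, for the whole second after the job is handed in: all four keys stand out (each within 1 mm of fully out), the stop button is untouched and every loose thing lies within 20 mm of where it was (all of step 5 and distance of each of coupling, flap_disc, disc_a, disc_b, pipe_end, cup, wrench from where it was at the start of the episode below 0.02 m).
It fails at once if a key that was out is pushed in more than 3 mm while the latched one is down (value of joint each of key1, key2 above 0.003 m or value of joint each of key1, key3 above 0.003 m or value of joint each of key1, key4 above 0.003 m or value of joint each of key2, key3 above 0.003 m or value of joint each of key2, key4 above 0.003 m or value of joint each of key3, key4 above 0.003 m).
It fails at once if the red stop button is touched (contact force between anything else and stop above 1 N).
It fails at once if a loose bystander is lifted, carried or pushed more than 20 mm (not (distance of each of coupling, flap_disc, disc_a, disc_b, pipe_end, cup, wrench from where it was at the start of the episode below 0.02 m)).
It also fails if it takes over 61 s, if anything falls off the work surface, if the arm or the gripper's body presses on something with over 40 N, if the wrist force passes 120 N, or if a joint passes its speed limit or range.

## Working session

There is one attempt and no reset: what is moved stays moved. The work goes in short steps, Python scripts to look and compute and a tool call to move; the robot and the scene stay as the last step left them, time stands still between calls to the robot, and variables do not carry over. Pictures are saved under pics/ and viewed, at most 10 in all, crops included, and the job is handed in when it is done.

Besides the shell and the picture viewer there is one more tool, called after "Request:" in YAML: its name, and indented under it one key for each argument. move_arm: Moves the arm, as the interface text tells. Its arguments: {"type":"object","properties":{"rows":{"type":"string"},"squeeze":{"type":"number"}},"required":["rows"]}

```bash
mkdir -p pics; cat > h.py <<'E'
import numpy as np, cv2
from station import arm
from scipy.spatial.transform import Rotation as Ro
def T_tool():
    s=arm.get_state(); T=np.eye(4); T[:3,:3]=Ro.from_euler('xyz',s['ee_rot']).as_matrix(); T[:3,3]=s['eef_pos']; return T
def wfc(name):
    m=arm.camera_model(name)
    return T_tool()@np.array(m['mount']) if name=='wrist' else np.linalg.inv(m['camera_from_world'])
def rays(name,px):
    m=arm.camera_model(name); K=np.array(m['mtx']); k=m['k1']
    d=cv2.undistortPoints(np.array(px,float).reshape(-1,1,2),K,np.array([k,0,0,0.])).reshape(-1,2)
    return np.c_[d,np.ones(len(d))]
def on_plane(name,px,z,W):
    r=rays(name,px)@W[:3,:3].T; o=W[:3,3]; return o+r*((z-o[2])/r[:,2])[:,None]
def by_depth(name,px,dep,W):
    r=rays(name,px); d=np.array([dep[int(p[1]),int(p[0])] for p in px]); return (r*d[:,None])@W[:3,:3].T+W[:3,3]
E
python3 - <<'E'
from h import *
s=arm.get_state(); print(s)
for n in ('top','side'):
    W=wfc(n); im,d=arm.grab_frame(n); cv2.imwrite(f'pics/{n}0.png',im); np.save(f'pics/{n}0.npy',d); print(n,W.round(3).tolist())
E
```

```text
{'t': 0.0, 'q': array([ 1.60009829e+00,  3.59372530e-01,  1.10611883e-02, -3.59070674e-04,
       -1.22408666e+00, -2.88096729e-01]), 'qd': array([-4.43637566e-04,  3.81712874e-04,  1.84819666e-03,  1.58254031e-04,
       -4.62144317e-05, -5.57975609e-04]), 'joint_efforts': array([-2.26601669e-04, -5.82713056e+01,  2.93053490e+01,  6.99742064e+00,
        6.96349656e-03, -1.38752503e-04]), 'eef_pos': array([0.1726453 , 0.65205771, 0.23363136]), 'ee_rot': array([ 3.13996107e+00, -1.31488500e-04, -2.58916947e-01]), 'force': array([-0.62528743, -0.04309619,  0.00461866]), 'moment': array([-0.05616008, -0.01589553, -0.0109939 ]), 'gripper_force': 0.0, 'width': 0.0875136830945196}
top [[-0.023, -0.991, 0.133, 0.341], [-1.0, 0.024, 0.008, -0.023], [-0.012, -0.132, -0.991, 1.374], [0.0, 0.0, 0.0, 1.0]]
side [[-0.946, -0.217, 0.24, 0.239], [-0.324, 0.669, -0.669, 0.669], [-0.015, -0.711, -0.703, 0.81], [0.0, 0.0, 0.0, 1.0]]
```

View pics/top0.png

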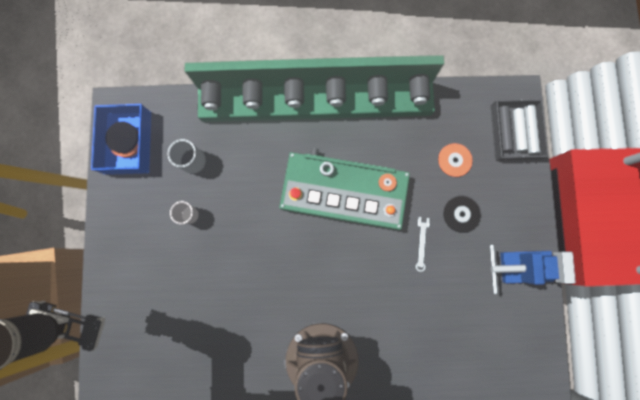

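View pics/side0.png

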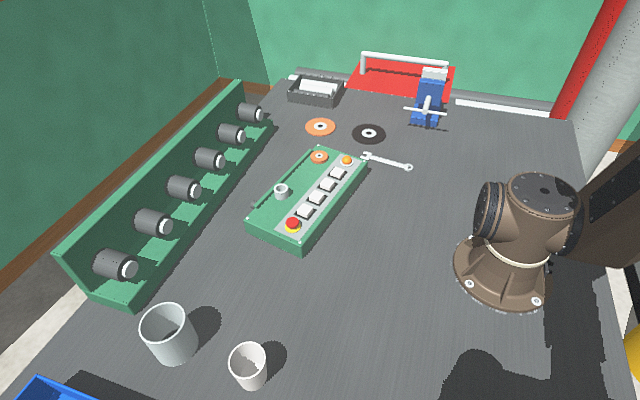

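The top view shows the stop at (295,193), white keys at about (314,197), (333,200), (352,203) and (372,207), and the amber lamp at (391,210). The arm is at the left, clear of the station. In the side view the lamp is at (347,160) and the stop at (293,225). Next I measure both views.

```bash
python3 - <<'E'
from h import *
for n,roi in (('top',(280,150,130,80)),('side',(240,140,130,115))):
    im=cv2.imread(f'pics/{n}0.png'); d=np.load(f'pics/{n}0.npy'); W=wfc(n)
    x,y,w,h=roi; hsv=cv2.cvtColor(im,cv2.COLOR_BGR2HSV)
    for nm,lo,hi in (('white',(0,0,205),(180,40,255)),('amber',(12,150,120),(25,255,255)),('red',(0,180,120),(5,255,255))):
        m=np.zeros(im.shape[:2],np.uint8); m[y:y+h,x:x+w]=cv2.inRange(hsv,lo,hi)[y:y+h,x:x+w]
        k,_,st,c=cv2.connectedComponentsWithStats(m)
        for i in range(1,k):
            if st[i,4]>25:
                print(n,nm,st[i,4],c[i].round(1),'plane.07',on_plane(n,[c[i]],.07,W)[0].round(4),'depth',by_depth(n,[c[i]],d,W)[0].round(4))
E
```

```text
top white 42 [325.1 168.4] plane.07 [ 0.6143 -0.0277  0.07  ] depth [ 0.6171 -0.0277  0.0563]
top white 26 [386.8 182. ] plane.07 [ 0.5647 -0.225   0.07  ] depth [ 0.5653 -0.2255  0.0667]
top white 106 [313.7 196.1] plane.07 [0.5247 0.0112 0.07  ] depth [0.5249 0.0113 0.0684]
top white 108 [332.7 199.4] plane.07 [ 0.5124 -0.0496  0.07  ] depth [ 0.512  -0.0495  0.073 ]
top white 105 [351.9 202.8] plane.07 [ 0.5002 -0.1107  0.07  ] depth [ 0.5003 -0.1108  0.0686]
top white 105 [370.8 206. ] plane.07 [ 0.4882 -0.1705  0.07  ] depth [ 0.4885 -0.1708  0.0674]
top white 38 [385.7 209.8] plane.07 [ 0.4749 -0.2175  0.07  ] depth [ 0.4749 -0.2175  0.07  ]
side white 56 [365.5 155.8] plane.07 [ 0.4203 -0.2648  0.07  ] depth [ 0.438  -0.3555 -0.0019]
side white 1782 [318.1 196. ] plane.07 [ 0.5031 -0.046   0.07  ] depth [ 0.504  -0.0485  0.0675]
side white 115 [279.8 190.1] plane.07 [ 0.616  -0.0349  0.07  ] depth [ 0.6192 -0.0409  0.0637]
side amber 51 [346.3 159.6] plane.07 [ 0.4727 -0.228   0.07  ] depth [ 0.4712 -0.222   0.0749]
```

Request:
move_arm:
  rows: "0 0 0 0.045 0.034 0 0; 0 0 0 0.045 0.034 0 0; 0 0 0 0.045 0.034 0 0; 0 0 0 0.045 0.034 0 0; 0 0 0 0.045 0.034 0 0; 0 0 0 0.045 0.034 0 0; 0 0 0 0.045 0.034 0 0; 0 0 0 0.045 0.034 0 0"

```text
t: 1.1
eef_pos: [0.4519, 0.2957, 0.2345]
ee_rot: [3.141, 0.0, -0.259]
force: [1.2, 1.1, -0.2]
width: 0.0133
gripper_force: 0.0
```

Request:
move_arm:
  rows: "0 0 0 0.018 0.044 0 0; 0 0 0 0.018 0.044 0 0; 0 0 0 0.018 0.044 0 0; 0 0 0 0.018 0.044 0 0; 0 0 0 0.018 0.044 0 0; 0 0 0 0.018 0.044 0 0; 0 0 0 0.018 0.044 0 0; 0 0 -3.4 0 0 0 0"

```text
t: 2.1
eef_pos: [0.4938, -0.0353, 0.2342]
ee_rot: [3.141, 0.001, -0.202]
force: [-0.4, 0.6, -0.1]
width: 0.0002
gripper_force: 0.0
```

```bash
python3 - <<'E'
from h import *
s=arm.get_state(); print(s['t'],s['eef_pos'],s['ee_rot'],s['force'],s['width'],np.abs(s['qd']).max())
W=wfc('wrist'); im,d=arm.grab_frame('wrist'); cv2.imwrite('pics/w1.png',im); np.save('pics/w1.npy',d); np.save('pics/w1W.npy',W); print(W.round(3).tolist())
E
```

```text
2.1 [ 0.49378444 -0.03529102  0.2341519 ] [ 3.14100126e+00  9.09463893e-04 -2.02203627e-01] [-0.44750925  0.58936504 -0.09521217] 0.0001797958986534945 0.45668593402183366
[[-0.201, -0.934, -0.296, 0.574], [-0.98, 0.191, 0.061, -0.051], [-0.0, 0.303, -0.953, 0.385], [0.0, 0.0, 0.0, 1.0]]
```

View pics/w1.png

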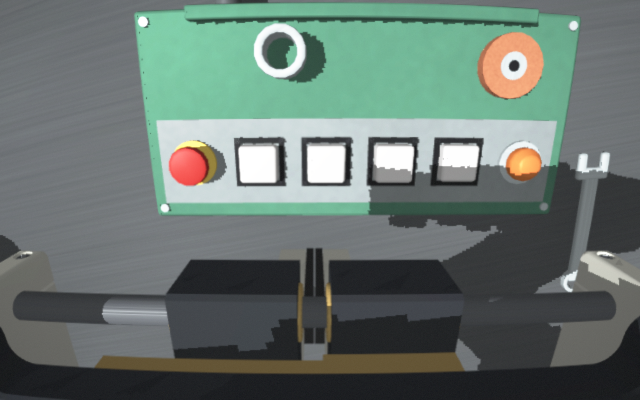

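Wrist view: stop at (190,165), keys at (259,163), (326,163), (393,163) and (458,162), lamp at (523,163). The closed fingers show at (315,290). Next I get the cap heights and centres.

```bash
cat > keys.py <<'E'
from h import *
def keys(im,d,W,cs):
    # depth cloud -> world; cap pixels = brightish unsaturated around each centre
    v,u=np.mgrid[0:400,0:640]; P=by_depth('wrist',np.c_[u.ravel(),v.ravel()],d,W).reshape(400,640,3)
    out=[]
    for c in cs:
        x,y=c; z=P[y-8:y+9,x-8:x+9,2]; h=np.median(z)
        sub=P[y-40:y+40,x-34:x+34].reshape(-1,3); m=abs(sub[:,2]-h)<.0015
        q=sub[m]; mid=(np.percentile(q[:,:2],1,0)+np.percentile(q[:,:2],99,0))/2
        out.append((*mid.round(4),h.round(4))); print(c,out[-1],m.sum(),'std',z.std().round(5), (np.percentile(q[:,:2],99,0)-np.percentile(q[:,:2],1,0)).round(4))
    return P
E
python3 - <<'E'
from keys import *
im=cv2.imread('pics/w1.png'); P=keys(im,np.load('pics/w1.npy'),np.load('pics/w1W.npy'),[(458,162),(393,163),(326,163),(259,163)])
for c in [(355,175),(290,160),(425,160),(488,175),(350,190),(523,160),(190,165),(400,200)]: print(c,P[c[1],c[0]].round(4))
s=arm.get_state(); print(s['t'],s['eef_pos'],s['ee_rot'],s['force'])
E
```

```text
(458, 162) (np.float64(0.4865), np.float64(-0.1701), np.float64(0.0676)) 1153 std 0.00074 [0.0344 0.0336]
(393, 163) (np.float64(0.4982), np.float64(-0.1098), np.float64(0.0717)) 1197 std 0.02597 [0.0339 0.034 ]
(326, 163) (np.float64(0.5111), np.float64(-0.0488), np.float64(0.0714)) 1203 std 0.01842 [0.0332 0.0341]
(259, 163) (np.float64(0.5232), np.float64(0.0111), np.float64(0.0717)) 1187 std 0.01841 [0.0337 0.034 ]
(355, 175) [ 0.4919 -0.0741  0.0554]
(290, 160) [ 0.5187 -0.0167  0.0567]
(425, 160) [ 0.4936 -0.1414  0.0575]
(488, 175) [ 0.4671 -0.2006  0.0577]
(350, 190) [ 0.4785 -0.0669  0.0562]
(523, 160) [ 0.481  -0.2251  0.0771]
(190, 165) [0.5364 0.0685 0.0802]
(400, 200) [ 0.4587 -0.1131  0.0563]
2.15 [ 0.4937779  -0.03426184  0.23415106] [ 3.14126955e+00  8.67475685e-04 -1.98083829e-01] [-0.15843244  0.32951379 -0.32162008]
```

Request:
move_arm:
  rows: "0 0 0 0.005 0.034 0 0; 0 0 0 0.005 0.034 0 0; 0 0 0 0.005 0.034 0 0; 0 0 0 0.005 0.033 0 0; 0 0 0 0 0 0.05 0; 0 0 0 0 0 0.05 0; 0 0 0 0 0 0.045 0; 0 0 0 0 0 0 0"

```text
t: 3.15
eef_pos: [0.4844, -0.1685, 0.0867]
ee_rot: [3.14, 0.007, -0.2]
force: [-0.0, -0.7, 0.7]
width: 0.0003
gripper_force: 0.0
```

Request:
move_arm:
  rows: "0 0 0 0 0 0 0; 0 0 0 0 0 0 0"

```text
t: 3.4
eef_pos: [0.4885, -0.1687, 0.0916]
ee_rot: [-3.141, -0.003, -0.199]
force: [0.3, -0.5, 0.4]
width: 0.0003
gripper_force: 0.0
```

```bash
python3 - <<'E'
from h import *
s=arm.get_state(); print(s['t'],s['eef_pos'],s['ee_rot'],s['force'])
im,d=arm.grab_frame('wrist'); cv2.imwrite('pics/w2.png',im)
E
```

```text
3.4 [ 0.48847768 -0.16874265  0.09162173] [-3.14103336 -0.00346033 -0.19906581] [ 0.32231079 -0.50895097  0.41359274]
```

View pics/w2.png

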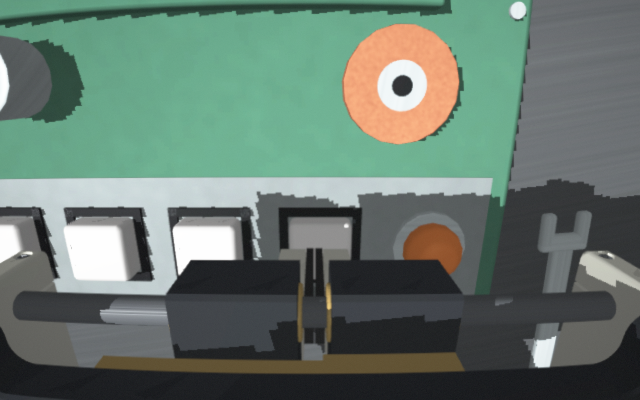

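The fingers (315,270) are over the key next to the lamp, which sits at (320,235); the lamp is at (430,250). I descend in small steps.

Request:
move_arm:
  rows: "0 0 0 0 0 0 0; 0 0 0 0 0 0.003 0; 0 0 0 0 0 0.003 0; 0 0 0 0 0 0.002 0; 0 0 0 0 0 0.002 0; 0 0 0 0 0 0 0; 0 0 0 0 0 0 0"

```text
t: 4.32
eef_pos: [0.487, -0.1688, 0.0796]
ee_rot: [3.142, 0.0, -0.199]
force: [0.2, -0.5, 0.2]
width: 0.0001
gripper_force: 0.0
```

Request:
move_arm:
  rows: "0 0 0 0 0 0.001 0; 0 0 0 0 0 0 0"

```text
t: 4.58
eef_pos: [0.4869, -0.1689, 0.0785]
ee_rot: [3.142, 0.0, -0.2]
force: [0.5, -0.9, -0.5]
width: 0.0004
gripper_force: 0.0
```

Request:
move_arm:
  rows: "0 0 0 0 0 0.001 0; 0 0 0 0 0 0 0"

```text
t: 4.82
eef_pos: [0.4869, -0.1689, 0.0775]
ee_rot: [3.142, 0.0, -0.199]
force: [-0.3, -0.5, 0.6]
width: 0.0002
gripper_force: 0.0
```

Request:
move_arm:
  rows: "0 0 0 0 0 0.001 0; 0 0 0 0 0 0 0"

```text
t: 5.08
eef_pos: [0.4869, -0.1689, 0.0765]
ee_rot: [3.142, 0.0, -0.2]
force: [0.7, 0.7, -0.2]
width: 0.0004
gripper_force: 0.0
```

Request:
move_arm:
  rows: "0 0 0 0 0 0.0005 0; 0 0 0 0 0 0 0"

```text
t: 5.32
eef_pos: [0.487, -0.1688, 0.076]
ee_rot: [3.142, 0.0, -0.199]
force: [0.1, -0.2, 0.2]
width: 0.0007
gripper_force: 0.0
```

Request:
move_arm:
  rows: "0 0 0 0 0 0.0005 0; 0 0 0 0 0 0 0"

```text
t: 5.58
eef_pos: [0.487, -0.1689, 0.0755]
ee_rot: [3.142, 0.0, -0.199]
force: [-0.9, 0.6, -0.3]
width: 0.0005
gripper_force: 0.0
```

Request:
move_arm:
  rows: "0 0 0 0 0 0.0005 0; 0 0 0 0 0 0 0"

```text
t: 5.82
eef_pos: [0.4871, -0.1689, 0.0752]
ee_rot: [3.142, -0.0, -0.199]
force: [-0.8, -0.6, 2.5]
width: 0.0004
gripper_force: 1.1
```

Request:
move_arm:
  rows: "0 0 0 0 0 -0.01 0; 0 0 0 0 0 -0.01 0; 0 0 0 0 -0.02 0 0; 0 0 0 0 -0.021 0 0; 0 0 0 0 -0.021 0 0; 0 0 0 0 0 0 0; 0 0 0 0 0 0.007 0; 0 0 0 0 0 0.004 0"

```text
t: 6.82
eef_pos: [0.4988, -0.1086, 0.0836]
ee_rot: [3.141, 0.001, -0.2]
force: [0.1, 0.6, -0.1]
width: 0.0005
gripper_force: 0.0
```

Request:
move_arm:
  rows: "0 0 0 0 0 0.002 0; 0 0 0 0 0 0.001 0; 0 0 0 0 0 0 0; 0 0 0 0 0 0 0"

```text
t: 7.32
eef_pos: [0.4994, -0.1081, 0.0812]
ee_rot: [-3.142, -0.0, -0.199]
force: [0.1, -0.3, -0.5]
width: 0.0005
gripper_force: 0.0
```

Request:
move_arm:
  rows: "0 0 0 0 0 0.001 0; 0 0 0 0 0 0.0005 0; 0 0 0 0 0 0 0"

```text
t: 7.7
eef_pos: [0.4992, -0.1081, 0.0795]
ee_rot: [3.142, 0.0, -0.199]
force: [-0.6, 0.6, 0.1]
width: 0.0008
gripper_force: 0.0
```

Request:
move_arm:
  rows: "0 0 0 0 0 0.0005 0; 0 0 0 0 0 0 0"

```text
t: 7.95
eef_pos: [0.4993, -0.1081, 0.0792]
ee_rot: [3.142, -0.0, -0.199]
force: [-0.5, 0.0, 2.6]
width: 0.0003
gripper_force: 1.1
```

Request:
move_arm:
  rows: "0 0 0 0 0 0.0005 0; 0 0 0 0 0 0 0"

```text
t: 8.2
eef_pos: [0.4993, -0.1081, 0.0786]
ee_rot: [-3.142, -0.0, -0.199]
force: [-0.5, 0.9, 2.4]
width: -0.0
gripper_force: 1.2
```

Request:
move_arm:
  rows: "0 0 0 0 0 -0.01 0; 0 0 0 0 0 -0.01 0; 0 0 0 0 -0.02 0 0; 0 0 0 0 -0.021 0 0; 0 0 0 0 -0.021 0 0; 0 0 0 0 0 0 0; 0 0 0 0 0 0.008 0; 0 0 0 0 0 0.006 0"

```text
t: 9.2
eef_pos: [0.5111, -0.0479, 0.084]
ee_rot: [3.141, 0.0, -0.2]
force: [0.4, 0.5, -0.6]
width: 0.0004
gripper_force: 0.0
```

Request:
move_arm:
  rows: "0 0 0 0 0 0.002 0; 0 0 0 0 0 0.001 0; 0 0 0 0 0 0.001 0; 0 0 0 0 0 0.001 0; 0 0 0 0 0 0.0005 0; 0 0 0 0 0 0 0"

```text
t: 9.95
eef_pos: [0.5116, -0.0473, 0.0792]
ee_rot: [3.142, -0.0, -0.199]
force: [-1.1, -0.3, 1.5]
width: 0.0008
gripper_force: 1.1
```

Request:
move_arm:
  rows: "0 0 0 0 0 0.0005 0; 0 0 0 0 0 0 0"

```text
t: 10.2
eef_pos: [0.5116, -0.0473, 0.0787]
ee_rot: [-3.142, -0.0, -0.199]
force: [-1.1, 0.4, 2.6]
width: 0.0003
gripper_force: 1.2
```

Request:
move_arm:
  rows: "0 0 0 0 0 -0.01 0; 0 0 0 0 0 -0.01 0; 0 0 0 0 -0.02 0 0; 0 0 0 0 -0.021 0 0; 0 0 0 0 -0.021 0 0; 0 0 0 0 0 0 0; 0 0 0 0 0 0.008 0; 0 0 0 0 0 0.006 0"

```text
t: 11.2
eef_pos: [0.5233, 0.0132, 0.0837]
ee_rot: [3.141, 0.001, -0.2]
force: [0.0, 0.4, 0.1]
width: 0.0006
gripper_force: 0.0
```

Request:
move_arm:
  rows: "0 0 0 0 0 0.002 0; 0 0 0 0 0 0.001 0; 0 0 0 0 0 0.001 0; 0 0 0 0 0 0.001 0; 0 0 0 0 0 0.0005 0; 0 0 0 0 0 0 0"

```text
t: 11.95
eef_pos: [0.5239, 0.0134, 0.0793]
ee_rot: [3.142, -0.0, -0.199]
force: [-0.8, 0.0, 2.6]
width: 0.0005
gripper_force: 1.1
```

Request:
move_arm:
  rows: "0 0 0 0 0 0.0005 0; 0 0 0 0 0 0 0"

```text
t: 12.2
eef_pos: [0.5239, 0.0134, 0.0787]
ee_rot: [-3.142, -0.0, -0.199]
force: [-0.3, -1.1, 2.6]
width: 0.0005
gripper_force: 1.2
```

All four are tapped. Now I go back to the latched key next to the lamp.

Request:
move_arm:
  rows: "0 0 0 0 0 -0.01 0; 0 0 0 0 0 -0.01 0; 0 0 0 0 0.037 0 0; 0 0 0 0 0.037 0 0; 0 0 0 0 0.038 0 0; 0 0 0 0 0.037 0 0; 0 0 0 0 0.037 0 0; 0 0 0 0 0 0 0"

```text
t: 13.2
eef_pos: [0.4865, -0.1706, 0.0992]
ee_rot: [-3.141, -0.001, -0.202]
force: [0.8, -0.5, -0.5]
width: 0.0004
gripper_force: 0.0
```

Request:
move_arm:
  rows: "0 0 0 0 0 0 0; 0 0 0 0 0 0.008 0; 0 0 0 0 0 0.008 0; 0 0 0 0 0 0.003 0; 0 0 0 0 0 0.002 0; 0 0 0 0 0 0.002 0; 0 0 0 0 0 0.001 0; 0 0 0 0 0 0 0"

```text
t: 14.2
eef_pos: [0.4871, -0.1688, 0.0748]
ee_rot: [-3.141, -0.0, -0.199]
force: [-1.3, 1.3, 1.9]
width: 0.0002
gripper_force: 1.2
```

Request:
move_arm:
  rows: "0 0 0 0 0 0.001 0; 0 0 0 0 0 0.001 0; 0 0 0 0 0 0 0"

```text
t: 14.58
eef_pos: [0.4871, -0.1688, 0.0726]
ee_rot: [-3.142, -0.0, -0.199]
force: [-0.2, 2.2, 2.1]
width: 0.0001
gripper_force: 1.3
```

Request:
move_arm:
  rows: "0 0 0 0 0 0.001 0; 0 0 0 0 0 0 0"

```text
t: 14.82
eef_pos: [0.487, -0.1689, 0.0717]
ee_rot: [3.141, -0.0, -0.199]
force: [-1.0, 1.2, 7.9]
width: 0.0002
gripper_force: 3.4
```

Request:
move_arm:
  rows: "0 0 0 0 0 0.001 0; 0 0 0 0 0 0 0"

```text
t: 15.08
eef_pos: [0.487, -0.1689, 0.0713]
ee_rot: [3.141, -0.0, -0.199]
force: [-3.3, 3.1, 10.6]
width: 0.0004
gripper_force: 5.3
```

Request:
move_arm:
  rows: "0 0 0 0 0 -0.005 0; 0 0 0 0 0 -0.015 0; 0 0 0 0 0 -0.05 0; 0 0 0 0 0 -0.05 0; 0 0 0 0 -0.045 -0.045 0; 0 0 0 0 -0.045 0 0; 0 0 0 0 0 0 0; 0 0 0 0 0 0 0"

```text
t: 16.08
eef_pos: [0.5043, -0.0815, 0.235]
ee_rot: [3.141, 0.0, -0.199]
force: [-0.2, 0.5, 0.3]
width: 0.0001
gripper_force: 0.0
```

Request:
move_arm:
  rows: "0 0 0 0 0 0 0; 0 0 0 0 0 0 0"

```text
t: 16.32
eef_pos: [0.5044, -0.0822, 0.2345]
ee_rot: [3.141, 0.001, -0.201]
force: [0.6, -0.2, 0.5]
width: 0.0008
gripper_force: 0.0
```

```bash
python3 - <<'E'
from keys import *
s=arm.get_state(); print(s['t'],s['eef_pos'])
W=wfc('wrist'); im,d=arm.grab_frame('wrist'); cv2.imwrite('pics/w3.png',im)
m=arm.camera_model('wrist'); K=np.array(m['mtx']); C=np.linalg.inv(W)
cs=[]
for p in [(.487,-.17,.07),(.499,-.109,.07),(.511,-.048,.07),(.523,.012,.07)]:
    q=C@np.r_[p,1]; a=q[:2]/q[2]; a=a*(1+m['k1']*(a@a)); cs.append(tuple(int(t) for t in (K@np.r_[a,1])[:2]))
keys(im,d,W,cs)
E
```

```text
16.325 [ 0.50437601 -0.0821757   0.23453663]
(411, 184) (np.float64(0.4867), np.float64(-0.1702), np.float64(0.0716)) 1112 std 0.02602 [0.0333 0.0333]
(344, 184) (np.float64(0.4992), np.float64(-0.1095), np.float64(0.0716)) 1141 std 0.01844 [0.0335 0.0338]
(277, 185) (np.float64(0.5115), np.float64(-0.0494), np.float64(0.0715)) 1135 std 0.0007 [0.0338 0.0332]
(211, 185) (np.float64(0.5231), np.float64(0.0109), np.float64(0.0717)) 1097 std 0.01843 [0.0338 0.0335]
```

View pics/w3.png

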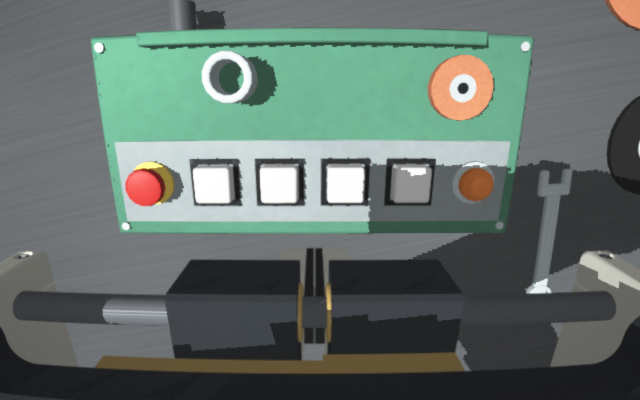

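The picture shows the four keys at (213,185), (278,185), (345,185) and (411,185). All four measure 71.6 mm high, so all stand out, and nothing else has moved.

```bash
python3 -c "
from station import arm
print(arm.job_done())"
```

```text
the job is handed in; nothing more can be done
None
```

I tapped all four keys lightly in order from the lamp's end and released the latched one (the key next to the lamp). All four then measured fully out, the stop button and loose things were left alone, and the job is handed in (no verdict was returned).

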